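# Lock the height stop of the specimen stand with a jam nut

## Task

Lock the height stop on the grey specimen stand: slide the spanner that fits fully home onto the lower (thick) nut, lying flat on the plate with its handle up against the steel stop block, and let go of it so that it holds that nut. Then turn the thin jam nut above it clockwise until it meets the washer on the lower nut and tighten it about an eighth of a turn more (at most a sixth), without letting the lower nut turn from its setting and without shoving the spanner hard. The spanner stays on the nut, and the smaller spanner and the spare nut on the table are left alone.

Things in the scene. Friction and masses are not known exactly. Their poses are not given: they have to be found in the camera images.
- stand: Fixed grey plate, 160 (x) x 300 (y) x 16 mm; origin under its centre on the table, z up. A threaded steel post, 25 mm across, rises at (0, 70) mm, top 84 mm above the table. A steel stop block (24 x 16, 22 mm high) stands on it at (-26, -120) mm. The spanner lies with its handle to the plate's -y; tightening swings it clockwise from above, to -x, onto the block.
- post_foot (a point): Point on the post's axis on the plate's upper face (16 mm above the table); axes as the stand's.
- stop_face (a point): Centre of the stop block's face that looks to the stand's +x: 14.5 mm to -x and 190 mm to -y of the post's axis, 11 mm above the plate. The handle (22 mm wide) of a spanner lying exactly along the stand's -y passes it with a 3.5 mm gap; push it over until it touches.
- lower_nut (a joint): Turn of the lower nut about the post, rad, counter-clockwise from above positive, 0 = its setting (always the start). About 0.15 N m of friction holds it, less than tightening the jam nut takes: if nothing holds it, it turns along with the jam nut. The spanner's jaw has about 0.08 rad of play on it.
- lower_top (a point): Centre of the lower nut's top, 40 mm above the table. Steel hexagon, 36 mm across flats (41.6 across corners), 24 mm high, standing on the plate. Two corners lie along this point's x axis, two flats face along its y axis; at its setting its x axis lies along the stand's y axis.
- jam_top (a point): Centre of the jam nut's top face, 56 mm above the table; the post ends 28 mm above it. Steel hexagon 36 mm across flats, 14 mm high (from 42 to 56 mm), above the lower nut and washer; two corners lie on this point's x axis, two flats face along its y axis. Its yaw does not tell how far it is from contact.
- jam_under (a point): Underside of the jam nut on the post's axis: 2 mm above lower_top when it meets the washer. It starts unscrewed 0.3 to 2.4 rad (thread 2 mm a turn: 0.1 to 0.8 mm, too fine to measure). It turns clockwise at about 0.03 N m until it meets the washer; then the torque rises and, once the play of the held lower nut (about 0.1 rad) is taken up, it goes on at 0.5 N m and stays where left.
- washer (a point): Top of the thin dark spring washer, 34 mm across, lying on the lower nut under the jam nut: 2 mm above lower_top when free, sinking 0.32 mm per rad of tightening after contact (0.25 mm for an eighth of a turn). While it is tightened, a gripper that has just stopped turning still reads a moment of 0.1 to 0.35 N m more than before contact.
- spanner: Loose steel open-end spanner, 0.3 kg, the wider jaw (37.5 mm). Origin: jaw centre, underside; z up, jaw opens to +x, handle to -x. Head 12 mm thick, 62 mm wide, x = +25 to -50 mm; jaw tips flare from x = +15; jaw back at x = -22 meets the nut's corner with the origin 1.4 mm past the post's axis. Handle 22 wide, 14 mm thick, to x = -200 mm; grip near x = -85, clear of the stop.
- small_spanner: Loose steel spanner of the same kind with a 25.5 mm jaw, too small, 190 mm long; same axes. Leave it alone.
- spare_nut: Spare steel hexagon nut, 30 mm across flats, 15 mm high, on the table; origin under its centre.
Things that resemble listed ones, but are neither listed nor needed, are in the scene too. What is shaped like the spanner but green is not meant.

How it is judged:
On the way, in this order (a step that is already met when the one before it is completed fails the run):
1. the spanner lies flat on the plate, fully home on the lower nut (jaw centre within 4 mm of the post's axis), handle reaching past the stop block, let go, jam nut not yet tightened (horizontal distance between spanner and post_foot below 0.004 m and z of spanner in the frame of post_foot below 0.004 m and angle between the x axis of spanner and the y axis of stand, either way round below 0.2 rad and value of joint lower_nut between -0.2 and 0.2 rad and x of spanner in the frame of stand above -0.03 m and x of stop_face in the frame of spanner below -0.15 m and contact force between the fingers and spanner below 0.1 N and z of washer in the frame of lower_top above 0.00197 m), for 0.2 s.
2. the jam nut is tightened against the lower nut by at least a twelfth of a turn (0.5 rad, the washer squeezed by 0.16 mm) (z of washer in the frame of lower_top below 0.00184 m), for 0.2 s.
At the end, for the whole second after the job is handed in: Jam nut tightened 0.5 to 1.15 rad past contact (washer squeezed 0.16 to 0.365 mm) and not backed off (0.1 mm); lower nut within 0.2 rad of its setting; spanner at rest on it, jaw centre within 4 mm of the post's axis, within 4 mm of lying on the plate, along the stand within 0.2 rad (horizontal distance between spanner and post_foot below 0.004 m and z of spanner in the frame of post_foot below 0.004 m and angle between the x axis of spanner and the y axis of stand, either way round below 0.2 rad and value of joint lower_nut between -0.2 and 0.2 rad and z of washer in the frame of lower_top between 0.001635 and 0.00184 m and z of jam_under in the frame of lower_top below 0.0021 m and linear speed of spanner below 0.02 m/s); the robot touches nothing.
It fails at once if the lower nut turns more than 0.25 rad from its setting (value of joint lower_nut above 0.25 rad or value of joint lower_nut below -0.25 rad).
It fails at once if the jam nut is overtightened (more than 1.25 rad, a fifth of a turn, past contact) (z of washer in the frame of lower_top below 0.0016 m).
It fails at once if the spanner is shoved against the stand or its nuts with more than 40 N (contact force between spanner and stand above 40 N).
It fails at once if the small spanner or the spare nut is moved more than 30 mm (distance of any of small_spanner, spare_nut from where it was at the start of the episode above 0.03 m).
It also fails if it takes over 72 s, if anything falls off the work surface, if the arm or the gripper's body presses on something with over 40 N, if the wrist force passes 120 N, or if a joint passes its speed limit or range.

## Robot

A 6-joint arm with a two-finger parallel gripper is mounted at the origin on the work surface. World frame = base frame: x ahead of the robot, y to its left, z up, the work surface at z = 0. Lengths are in m, angles in rad, forces in N, time in s.
With the tool pointing down it reaches from about 0.4 to 0.825 m from the base axis. Payload 7 kg.
Tool frame: the origin (TCP) lies midway between the tips of the shut fingers; the grasp point (between the pads) lies 19 mm behind it; z points along the fingers, y is the line along which they close (so a half turn about z gives the same grasp; the last joint's range is limited). The gripper opens to 88 mm and grips with 3 to 60 N. Pads are 19 mm wide; open, the fingers measure 130 mm over their backs; the gripper's body (78 mm by 193 mm) begins 47 mm behind the grasp point.
Start: joints at [-1.02, 0.359, 0.012, 0, -1.224, -0.288], TCP at [0.175, -0.652, 0.227] pointing down, gripper open.
Joint ranges: [-3.07, 3.07], [-1.43, 2.12], [-1.02, 1.25], [-3.03, 1.67], [-3.05, -0], [-3.03, 3.03]. Speed limits (rad/s): [2.39, 2.39, 3.01, 3.14, 3.14, 3.14].

## Interface

Orientations are given as [roll, pitch, yaw] about the fixed x, y, z axes, in that order (R = Rz(yaw) Ry(pitch) Rx(roll)).
In Python, from station import telemetry, eyes, ticket, recognise, trace gives the robot as it stands. The module is installed in compiled form; this text tells all that it offers.
- The arm moves only by the tool servo_tool, never from a script. Its argument "series" is a list that holds one entry, the list of rows, each a list of 4 numbers: the shift along the tool's x, y, z in mm, then the turn about the tool's z in rad. In form: [[[x, y, z, roll], ...]]. A call has exactly 10 rows; each row shifts and turns the commanded pose from where the row before left it, along the tool's axes as they then stand; what a row does not reach is not made up. A row lasts 1/12 s, in which the tool goes at most 41.7 mm and 7.16 degrees, less where a joint would pass 70% of its speed; a pose out of reach is approached as far as the arm can. A call is refused whole if a number of a shift passes 41.7 or a number of a turn 0.125, either way. A call with a gripper value outside its range is refused whole. "claw" is the gripper's target within -1 to 1 (shut at 1, half-way at 0, fully open at -1), set as the call begins (left out, the last holds). The fingers move at their own pace and stop on an object; "grip_force" is the grip in N (left out, the last holds). Time passes only in rows, so rows that do not move let the fingers close, or fill a call up. It gives the time, the measured TCP pose, the force, the opening and the grip force at its end, in the units of the state.
- telemetry.get_state(): the state, without advancing time (a new reading comes with each control period).
- eyes.grab_frame(name): name is "side" or "top" or "wrist"; returns the picture (480x640x3 uint8, red, green, blue); there is no depth.
- eyes.calibration(name): a dict with "mtx" (3x3 intrinsics, pixels), "k1" (the pictures are not rectified: a ray, as slopes to the right and down, at radius r is drawn at 1 + k1 r^2 times it, then the intrinsics apply), "rvec" (rotation vector, rad) and "tvec" (3), from world to camera coordinates, as OpenCV has them. Camera axes: x right, y down, z forward; pixel columns grow to the right and rows downward; lengths in m; the calibration is good to about 2 mm. A picture is of the moment at which its call begins: read the wrist's pose just before it. calibration takes no time and is no camera call; for the wrist camera it gives the pose at the moment of the call.
- ticket.job_done(): hands the job in; it is judged then, once.
Trained networks look in the newest picture that a camera, given by its name, has taken for a name from the list of things; names that differ only in an ending like _2 or _b are one class to them, and where a whole thing is asked for, a point or a joint stands for the part that bears it (a point fixed in the world has none). Each returns a list of dicts, best first, with "conf" (0 to 1); they miss things now and then, are a little off and sometimes report something else, mostly with a low value. They report only what shows in the picture. A call takes as long as a camera call. They do not tell look-alikes from the thing itself.
- recognise(camera, name): "position" ([x, y, z] in m, in world coordinates, good to about 4 mm: the middle of the surface that is visible of it).
- trace(camera, name): "mask" (480x640 bool, what is visible of it).
The state is a dict: "t": time; "q": joint angles; "qd": joint speeds; "joint_efforts": joint torques, N m; "eef_pos": TCP position; "ee_rot": TCP orientation; "force": force on the tool from outside, world axes, zero at the start; "moment": the same for the moment, N m; "width": finger opening in m; "gripper_force": force on a finger pad.
Only numpy, scipy, OpenCV 4.12 (cv2) and the standard library are available. Lean on these libraries where they do the work, as an engineer would, in place of code of your own. Each camera call takes 0.05 s, during which the arm holds its last target. There are 200 camera calls.

## Working session

There is one attempt and no reset: what is moved stays moved. The work goes in short steps, Python scripts to look and compute and a tool call to move; the robot and the scene stay as the last step left them, time stands still between calls to the robot, and variables do not carry over. Pictures are saved under pics/ and viewed, at most 10 in all, crops included, and the job is handed in when it is done.

Besides the shell and the picture viewer there is one more tool, called after "Request:" in YAML: its name, and indented under it one key for each argument. servo_tool: Moves the arm, as the interface text tells. Its arguments: {"type":"object","properties":{"series":{"type":"array"},"claw":{"type":"number"},"grip_force":{"type":"number"}},"required":["series"]}

```bash
mkdir -p pics; cat > h.py <<'E'
import numpy as np, cv2
from station import telemetry, eyes, ticket, recognise, trace
def snap(cam,fn=None):
    im=eyes.grab_frame(cam)
    if fn: cv2.imwrite('pics/'+fn,im[:,:,::-1])
    return im
def cal(cam):
    c=eyes.calibration(cam); R,_=cv2.Rodrigues(np.array(c['rvec'],float)); return np.array(c['mtx']),float(c['k1']),R,np.array(c['tvec'],float).ravel()
def proj(P,c):
    K,k,R,t=c; p=np.atleast_2d(P)@R.T+t; s=p[:,:2]/p[:,2:]; s=s*(1+k*(s**2).sum(1,keepdims=True)); return s@K[:2,:2].T+K[:2,2]
def unproj(uv,z,c):
    K,k,R,t=c; uv=np.atleast_2d(np.array(uv,float)); d=(uv-K[:2,2])@np.linalg.inv(K[:2,:2]).T; s=d.copy()
    for _ in range(20): s=d/(1+k*(s**2).sum(1,keepdims=True))
    r=np.c_[s,np.ones(len(s))]@R; o=-R.T@t
    return o+r*((z-o[2])/r[:,2])[:,None]
E
python3 - <<'E'
from h import *
np.set_printoptions(precision=4,suppress=True)
print(telemetry.get_state())
for cam in ['top','side']:
    snap(cam,cam+'0.png'); c=cal(cam); print(cam,-c[2].T@c[3])
    for n in ['stand','spanner','small_spanner','spare_nut','jam_top','lower_top']:
        for d in recognise(cam,n)[:4]: print(n,np.array(d['position']),round(d['conf'],2),proj(d['position'],c)[0].round())
E
```

```text
{'t': 0.0, 'q': array([-1.0199,  0.3594,  0.0111, -0.0004, -1.2241, -0.2881]), 'qd': array([-0.0016, -0.0008,  0.0006,  0.0008, -0.001 , -0.0008]), 'joint_efforts': array([  0.0016, -58.2716,  29.3047,   6.997 ,   0.0069,  -0.0002]), 'eef_pos': array([ 0.1752, -0.6514,  0.2256]), 'ee_rot': array([ 3.14  , -0.0001, -2.8789]), 'force': array([-0.5935,  0.375 ,  0.745 ]), 'moment': array([-0.0464, -0.0214, -0.0157]), 'gripper_force': 0.0, 'width': 0.08747354143332135}
top [0.28   0.0042 1.1639]
stand [0.5765 0.1026 0.0138] 0.61 [275. 163.]
spanner [ 0.316  -0.2554  0.0144] 0.94 [444. 286.]
spanner [ 0.5753 -0.2588  0.0097] 0.92 [443. 165.]
small_spanner [ 0.4552 -0.2704  0.0138] 0.74 [450. 220.]
spare_nut [ 0.4051 -0.0698  0.013 ] 0.68 [356. 243.]
jam_top [0.5841 0.1672 0.0595] 0.52 [242. 154.]
jam_top [0.5774 0.0995 0.0144] 0.43 [276. 163.]
lower_top [0.5749 0.1646 0.0545] 0.63 [244. 159.]
side [0.0234 0.7649 0.6733]
stand [0.5753 0.1393 0.0155] 0.89 [204. 272.]
stand [ 0.4072 -0.0572  0.0162] 0.55 [331. 241.]
spanner [ 0.5758 -0.2444  0.0124] 0.7 [301. 182.]
spanner [ 0.3028 -0.2535  0.011 ] 0.7 [412. 209.]
small_spanner [ 0.4547 -0.2474  0.0117] 0.74 [348. 193.]
spare_nut [ 0.4071 -0.0576  0.0175] 0.52 [331. 240.]
jam_top [0.5839 0.1861 0.0518] 0.47 [181. 270.]
lower_top [0.581  0.185  0.0376] 0.92 [184. 276.]
```

View pics/top0.png

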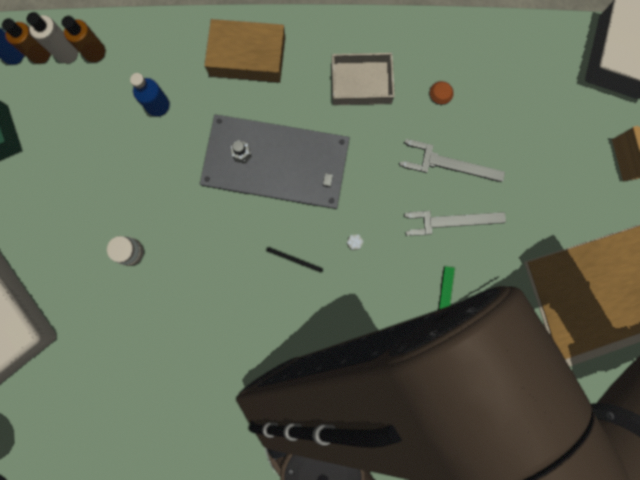

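View pics/side0.png

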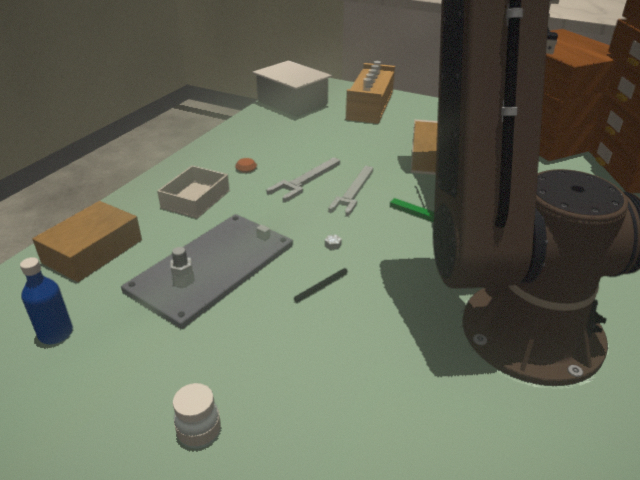

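Candidates for the spanner, in top-image pixels: the upper grey spanner (450,165), which has the wider jaw; the lower grey one (455,222), which is smaller; and the green one (447,285), which isn't meant. I choose the upper one. Next I measure the poses and check that choice in a close crop.

```bash
python3 - <<'E'
from h import *
np.set_printoptions(precision=4,suppress=True)
im=snap('top'); c=cal('top')
cv2.imwrite('pics/crop1.png',cv2.resize(im[100:260,190:520,::-1],None,fx=2.4,fy=2.4,interpolation=cv2.INTER_CUBIC))
for n,z in [('stand',.016),('spanner',.013),('small_spanner',.013)]:
    for d in trace('top',n)[:3]:
        m=d['mask'].astype(np.uint8); ys,xs=np.nonzero(m)
        cs,_=cv2.findContours(m,0,2); k=max(cs,key=cv2.contourArea)[:,0]
        w=unproj(k,z,c)[:,:2]; r=cv2.minAreaRect((w*1000).astype(np.float32))
        print(n,round(d['conf'],2),len(xs),xs.mean().round(),ys.mean().round(),'rect mm',r, cv2.boxPoints(r).round().tolist())
E
```

```text
stand 0.65 10456 275.0 161.0 rect mm ((582.1765747070312, 104.19709777832031), (304.7420959472656, 165.61614990234375), 80.39879608154297) [[475.0, -32.0], [638.0, -60.0], [689.0, 241.0], [526.0, 268.0]]
spanner 0.76 1314 447.0 163.0 rect mm ((574.8701782226562, -277.86907958984375), (224.35446166992188, 66.37213134765625), 76.05480194091797) [[516.0, -379.0], [580.0, -395.0], [634.0, -177.0], [570.0, -161.0]]
spanner 0.61 463 446.0 286.0 rect mm ((314.156005859375, -260.011474609375), (24.435428619384766, 88.85022735595703), 81.81414794921875) [[268.0, -266.0], [356.0, -278.0], [360.0, -254.0], [272.0, -242.0]]
spanner 0.42 120 242.0 154.0 rect mm ((600.2376708984375, 175.41867065429688), (30.29776954650879, 38.841514587402344), 29.1990966796875) [[578.0, 185.0], [596.0, 151.0], [623.0, 166.0], [604.0, 200.0]]
small_spanner 0.76 1112 453.0 221.0 rect mm ((448.0685729980469, -281.1087951660156), (49.214412689208984, 213.3689422607422), 0.3247259259223938) [[423.0, -175.0], [424.0, -388.0], [473.0, -388.0], [472.0, -174.0]]
```

View pics/crop1.png

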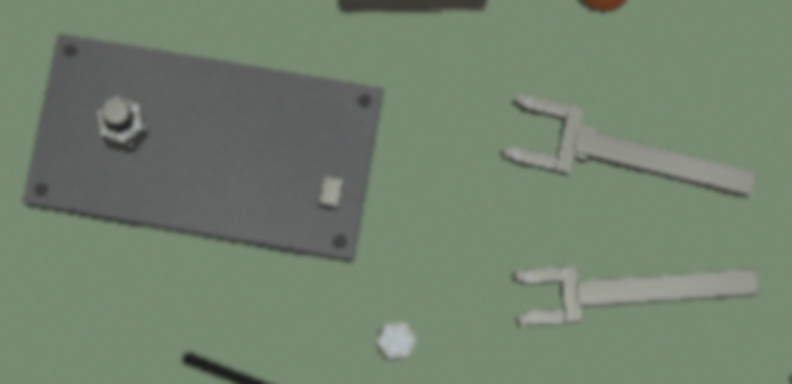

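The crop shows the upper spanner (crop 510-750, 100-190) with the clearly wider jaw; the lower one is narrow. The post with its nuts is at crop (120,120) and the stop block at (332,192). The choice stands.

```bash
cat >> h.py <<'E'
def plan(pos,yaw,n):
    s=telemetry.get_state(); p=np.array(s['eef_pos']); y=s['ee_rot'][2]
    d=(np.array(pos)-p)/n*1000; dy=((yaw-y+np.pi)%(2*np.pi)-np.pi)/n
    print('from',p.round(4),round(y,4),'t',round(s['t'],2)); 
    for i in range(n):
        a=y+dy*i; print([round(float(d[0]*np.cos(a)+d[1]*np.sin(a)),1),round(float(d[0]*np.sin(a)-d[1]*np.cos(a)),1),round(float(-d[2]),1),round(float(-dy),4)],end=', ' if (i+1)%10 else '\n')
E
python3 -c "
from h import *
plan([.575,-.278,.20],-1.815,20)"
```

```text
from [ 0.1753 -0.6518  0.2266] -2.8787 t 0.9
[-24.2, 12.9, 1.3, -0.0532], [-24.8, 11.6, 1.3, -0.0532], [-25.4, 10.2, 1.3, -0.0532], [-25.9, 8.9, 1.3, -0.0532], [-26.3, 7.5, 1.3, -0.0532], [-26.7, 6.1, 1.3, -0.0532], [-27.0, 4.6, 1.3, -0.0532], [-27.2, 3.2, 1.3, -0.0532], [-27.3, 1.7, 1.3, -0.0532], [-27.4, 0.3, 1.3, -0.0532]
[-27.3, -1.2, 1.3, -0.0532], [-27.2, -2.6, 1.3, -0.0532], [-27.1, -4.1, 1.3, -0.0532], [-26.8, -5.5, 1.3, -0.0532], [-26.5, -6.9, 1.3, -0.0532], [-26.1, -8.3, 1.3, -0.0532], [-25.6, -9.7, 1.3, -0.0532], [-25.0, -11.0, 1.3, -0.0532], [-24.4, -12.3, 1.3, -0.0532], [-23.7, -13.6, 1.3, -0.0532]
```

Request:
servo_tool:
  series:
    - [[-24,13,1.3,-0.053],[-25,11.5,1.3,-0.053],[-25.5,10,1.3,-0.053],[-26,9,1.3,-0.053],[-26,7.5,1.3,-0.053],[-26.5,6,1.3,-0.053],[-27,4.5,1.3,-0.053],[-27,3,1.3,-0.053],[-27,1.5,1.3,-0.053],[-27.5,0.3,1.3,-0.053]]
  claw: -1

```text
t: 1.73
eef_pos: [0.3761, -0.4649, 0.2137]
ee_rot: [-3.141, 0.0, -2.346]
force: [-0.3, -0.2, 0.2]
width: 0.0876
gripper_force: 0.0
```

Request:
servo_tool:
  series:
    - [[-27,-1,1.3,-0.053],[-27,-2.5,1.3,-0.053],[-27,-4,1.3,-0.053],[-27,-5.5,1.3,-0.053],[-26.5,-7,1.3,-0.053],[-26,-8.5,1.3,-0.053],[-25.5,-10,1.3,-0.053],[-25,-11,1.3,-0.053],[-24.5,-12,1.3,-0.053],[-23.5,-13.5,1.3,-0.053]]

```text
t: 2.57
eef_pos: [0.5758, -0.2788, 0.2007]
ee_rot: [-3.141, 0.0, -1.816]
force: [0.2, 0.8, -0.2]
width: 0.0872
gripper_force: 0.0
```

```bash
cat > look.py <<'E'
from h import *
import sys
np.set_printoptions(precision=4,suppress=True)
def span(cam,fn=None,z=.013):
    im=snap(cam,fn); c=cal(cam)
    for d in trace(cam,'spanner')[:2]:
        m=d['mask'].astype(np.uint8)
        cs,_=cv2.findContours(m,0,1); k=max(cs,key=cv2.contourArea)[:,0]
        w=unproj(k,z,c)[:,:2]*1000; r=cv2.minAreaRect(w.astype(np.float32))
        print(round(d['conf'],2),int(m.sum()),k.min(0),k.max(0),'rect',r)
    return im,c
E
python3 - <<'E'
from look import *
s=telemetry.get_state(); print(s['eef_pos'],s['ee_rot'],s['q'])
span('wrist','w1.png')
E
```

```text
[ 0.5758 -0.2788  0.2007] [-3.1413  0.     -1.816 ] [-0.1465  0.318  -0.1079  0.     -1.1446 -0.0987]
0.74 5168 [285 105] [341 310] rect ((578.9454345703125, -281.963623046875), (216.1487274169922, 61.805416107177734), 76.3981704711914)
0.63 2823 [516 159] [639 190] rect ((295.62261962890625, -259.1127624511719), (25.408594131469727, 143.19793701171875), 82.04894256591797)
```

View pics/w1.png

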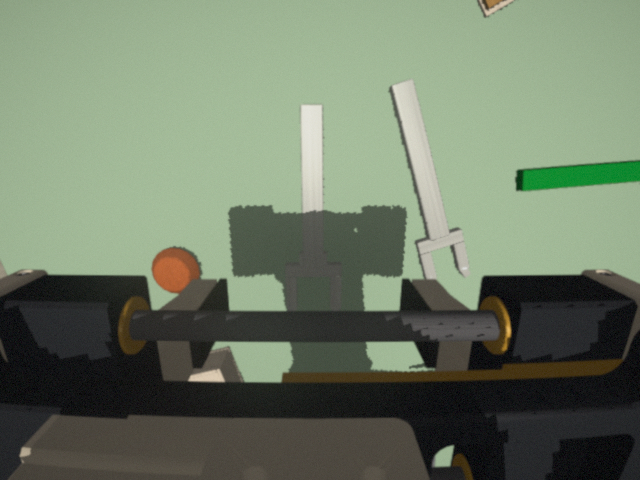

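The wrist view shows the big spanner's handle at columns 301-323, with its end at row 104. The small spanner is at (425,180) and the green one at far right. Next I fit the handle line.

```bash
python3 - <<'E'
from look import *
im=snap('wrist'); c=cal('wrist'); m=[d for d in trace('wrist','spanner') if d['mask'][150,312]][0]['mask']
pts=[]
for r in range(112,200,4):
    xs=np.nonzero(m[r])[0]; xs=xs[(xs>270)&(xs<350)]; pts.append([(xs.min()+xs.max())/2,r])
w=unproj(pts,.014,c)[:,:2]; end=unproj([pts[0][0],np.nonzero(m[:,312])[0].min()],.014,c)[0,:2]
d=w[0]-w[-1]; d=w.mean(0)*0; u=np.linalg.svd(w-w.mean(0))[2][0]; u*=np.sign(u[1])
e=w.mean(0)+u*((end-w.mean(0))@u); o=e+.2*u
print('yaw',np.arctan2(u[1],u[0]),'end',e,'origin',o,'grip',o-.085*u)
g=o-.085*u; yaw=np.arctan2(u[1],u[0])-np.pi
plan([*g,.006],yaw,10)
E
```

```text
yaw 1.3282440430412885 end [ 0.5494 -0.3907] origin [ 0.5974 -0.1965] grip [ 0.577  -0.2791]
from [ 0.5753 -0.2793  0.2003] -1.8178 t 2.77
[-0.1, -0.2, 19.4, -0.0004], [-0.1, -0.2, 19.4, -0.0004], [-0.1, -0.2, 19.4, -0.0004], [-0.1, -0.2, 19.4, -0.0004], [-0.1, -0.2, 19.4, -0.0004], [-0.1, -0.2, 19.4, -0.0004], [-0.1, -0.2, 19.4, -0.0004], [-0.1, -0.2, 19.4, -0.0004], [-0.1, -0.2, 19.4, -0.0004], [-0.1, -0.2, 19.4, -0.0004]
```

Request:
servo_tool:
  series:
    - [[0,-1,22,0],[0,-1,22,0],[0,0,22,0],[0,0,22,0],[0,0,22,0],[0,0,22,0],[0,0,22,0],[0,0,20,0],[0,0,14,0],[0,0,8,0]]

```text
t: 3.6
eef_pos: [0.5751, -0.2811, 0.0028]
ee_rot: [3.139, -0.0, -1.821]
force: [-1.2, -0.2, 0.1]
width: 0.088
gripper_force: 0.0
```

Request:
servo_tool:
  series:
    - [[0,0,0,0],[0,0,0,0],[0,0,0,0],[0,0,0,0],[0,0,0,0],[0,0,0,0],[0,0,0,0],[0,0,0,0],[0,0,0,0],[0,0,0,0]]
  claw: 1
  grip_force: 35

```text
t: 4.43
eef_pos: [0.5769, -0.2804, 0.0046]
ee_rot: [3.142, -0.0, -1.819]
force: [-0.2, -0.7, -0.3]
width: 0.0264
gripper_force: 0.0
```

Request:
servo_tool:
  series:
    - [[0,0,0,0],[0,0,0,0],[0,0,0,0],[0,0,0,0],[0,0,-5,0],[0,0,-10,0],[0,0,-15,0],[0,0,-20,0],[0,0,-20,0],[0,0,-10,0]]

```text
t: 5.27
eef_pos: [0.5779, -0.2808, 0.0878]
ee_rot: [-3.138, -0.0, -1.818]
force: [0.5, -0.7, -2.1]
width: 0.0218
gripper_force: 35.0
```

```bash
python3 - <<'E'
from look import *
s=telemetry.get_state(); print(s['width'],s['gripper_force'],s['force'],s['moment'])
im=snap('top'); c=cal('top')
m=trace('top','stand')[0]['mask'].astype(np.uint8)
# subpixel edges: fit 4 lines to gradient maxima near mask hull rect
g=cv2.GaussianBlur(im[:,:,1].astype(np.float32),(0,0),1)
k,_=cv2.findContours(m,0,1); k=max(k,key=cv2.contourArea)
b=cv2.boxPoints(cv2.minAreaRect(k)); cen=b.mean(0)
L=[]
for i in range(4):
    p,q=b[i],b[(i+1)%4]; n=np.array([-(q-p)[1],(q-p)[0]]); n/=np.linalg.norm(n); n*=np.sign((p-cen)@n)
    pts=[]
    for f in np.linspace(.12,.88,40):
        o=p+f*(q-p); ts=np.arange(-8,6.01,.25); S=o+ts[:,None]*n
        v=cv2.remap(g,S[:,0].astype(np.float32)[None],S[:,1].astype(np.float32)[None],1)[0]
        dv=np.gradient(v); j=dv.argmax(); pts.append(S[j])
    w=unproj(pts,.016,c)[:,:2]
    vx,vy,x0,y0=cv2.fitLine(w.astype(np.float32),cv2.DIST_HUBER,0,.001,.01,.01).ravel()
    L.append((np.array([x0,y0]),np.array([vx,vy])))
    print(i,'mid',w.mean(0),'ang',np.degrees(np.arctan2(vy,vx))%180)
C=[]
for i in range(4):
    (p,u),(q,v)=L[i],L[(i+1)%4]; t=np.linalg.solve(np.c_[u,-v],q-p); C.append(p+t[0]*u)
C=np.array(C); print('corners',C,'centre',C.mean(0),'sides',np.linalg.norm(C-np.roll(C,1,0),axis=1))
plan([.569,.025,.12],np.radians(80.4)-np.pi,10)
E
```

```text
0.02181841527122821 34.96959865093231 [ 0.4689 -0.7295 -2.1209] [ 0.005  -0.0777  0.0217]
0 mid [0.6067 0.2518] ang 170.06175
1 mid [0.6653 0.1029] ang 80.34691
2 mid [ 0.5597 -0.025 ] ang 172.19458
3 mid [0.5027 0.1267] ang 80.2693
corners [[ 0.6869  0.2378]
 [ 0.6398 -0.0393]
 [ 0.478  -0.0171]
 [ 0.5266  0.2659]] centre [0.5828 0.1118] sides [0.1627 0.2811 0.1632 0.2872]
from [ 0.5782 -0.2807  0.0872] -1.8186 t 5.37
[-29.4, 8.4, -3.3, -0.008], [-29.5, 8.2, -3.3, -0.008], [-29.5, 7.9, -3.3, -0.008], [-29.6, 7.7, -3.3, -0.008], [-29.7, 7.4, -3.3, -0.008], [-29.7, 7.2, -3.3, -0.008], [-29.8, 7.0, -3.3, -0.008], [-29.8, 6.7, -3.3, -0.008], [-29.9, 6.5, -3.3, -0.008], [-29.9, 6.2, -3.3, -0.008]
```

Request:
servo_tool:
  series:
    - [[-29,8.5,-3,-0.008],[-29.5,8,-3,-0.008],[-29.5,8,-3,-0.008],[-29.5,8,-3,-0.008],[-29.5,7.5,-3,-0.008],[-29.5,7,-3,-0.008],[-30,7,-3,-0.008],[-30,7,-3,-0.008],[-30,6.5,-3,-0.008],[-30,6,-3,-0.008]]

```text
t: 6.2
eef_pos: [0.5662, 0.0263, 0.1135]
ee_rot: [3.14, -0.001, -1.739]
force: [0.7, 0.2, -2.5]
width: 0.022
gripper_force: 35.0
```

```bash
python3 - <<'E'
from look import *
s=telemetry.get_state(); print(s['eef_pos'],s['ee_rot'],s['q'])
a=snap('wrist'); b=snap('side')
for n in ['spanner','jam_top','lower_top','stop_face','stand']:
  for d in recognise('side',n)[:2]: print(n,np.array(d['position']),d['conf'])
crop=cv2.resize(b[180:330,90:290],None,fx=3,fy=3,interpolation=cv2.INTER_CUBIC)
cv2.imwrite('pics/w2.png',np.vstack([cv2.resize(a[0:400],(600,375))[:290],crop[:310]])[:,:,::-1])
cv2.imwrite('pics/w2full.png',a[:,:,::-1])
E
```

```text
[0.5662 0.0263 0.1135] [ 3.1398 -0.0006 -1.7387] [ 0.3913  0.2836 -0.3778 -0.0006 -0.9113 -0.5589]
spanner [0.5724 0.0939 0.1239] 0.64
spanner [0.5812 0.1828 0.0374] 0.38
jam_top [0.5866 0.1851 0.0532] 0.79
lower_top [0.5836 0.1813 0.0373] 0.66
stop_face [0.5712 0.1436 0.0145] 0.79
stand [0.5711 0.1411 0.015 ] 0.86
```

View pics/w2.png

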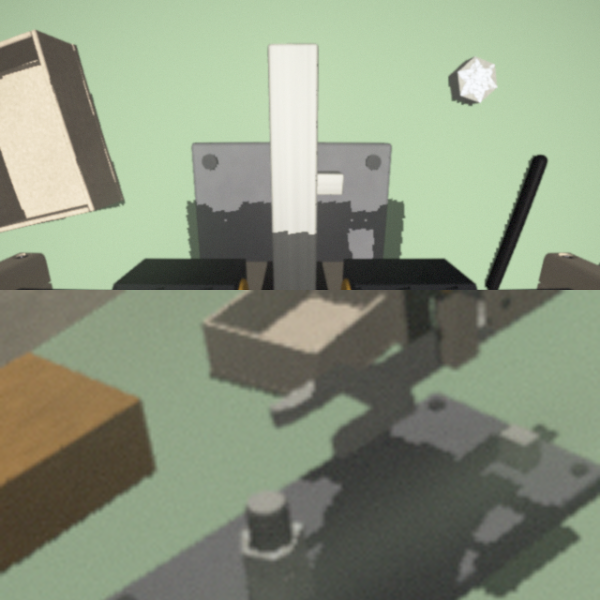

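The upper half (wrist) shows the handle along columns 270-318 (halved scale), the plate's -y edge at row 143 with sides at columns 192 and 391, and the stop block at (330,183). In the lower half (side) the jaw is held above the plate, before the post at (268,530).

```bash
cat > rel.py <<'E'
from look import *
def sub(g,p,n,lo,hi,sign):
    ts=np.arange(lo,hi,.2); S=np.array(p)+ts[:,None]*np.array(n)
    v=cv2.remap(g,S[:,0].astype(np.float32)[None],S[:,1].astype(np.float32)[None],1)[0]
    return S[(sign*np.gradient(v)).argmax()]
def fit(w): 
    a=cv2.fitLine(w.astype(np.float32),cv2.DIST_HUBER,0,.0005,.01,.01).ravel(); return a[2:],a[:2]*np.sign(a[1] if abs(a[1])>abs(a[0]) else a[0])
def rel(top,left,right,rows,handle,hrows,endrow,back=.0046):
    s=telemetry.get_state(); im=snap('wrist'); c=cal('wrist'); g=cv2.GaussianBlur(im.astype(np.float32).mean(2),(0,0),1)
    gg=cv2.GaussianBlur(im[:,:,1].astype(np.float32)-im[:,:,0],(0,0),1) # green-ness
    zt=s['eef_pos'][2]-back+.014
    l=fit(unproj([sub(gg,(left,r),(-1,0),-9,9,1) for r in rows],.016,c)[:,:2])
    r_=fit(unproj([sub(gg,(right,r),(1,0),-9,9,1) for r in rows],.016,c)[:,:2])
    t=fit(unproj([sub(gg,(x,top),(0,-1),-9,9,1) for x in list(range(left+12,handle[0]-12,4))+list(range(handle[1]+12,right-12,4))],.016,c)[:,:2])
    hl=fit(unproj([sub(g,(handle[0],r),(1,0),-8,8,1) for r in hrows],zt,c)[:,:2]); hr=fit(unproj([sub(g,(handle[1],r),(-1,0),-8,8,1) for r in hrows],zt,c)[:,:2])
    he=unproj([sub(g,(x,endrow),(0,1),-9,9,1) for x in range(handle[0]+8,handle[1]-8,3)],zt,c)[:,:2].mean(0)
    A=lambda f:np.degrees(np.arctan2(f[1][1],f[1][0]))
    print('ang l,r,t',A(l),A(r_),A(t),'handle',A(hl),A(hr))
    sy=np.radians((A(l)+A(r_))/2+0 ); sy=np.radians(np.mean([A(l),A(r_),A(t)+90 if A(t)<45 else A(t)-90]))
    Y=np.array([np.cos(sy),np.sin(sy)]); X=np.array([Y[1],-Y[0]])
    print('plate width',(l[0]-r_[0])@X,'handle width',(hl[0]-hr[0])@X)
    cx=(l[0]+r_[0])/2@X; post=cx*X+(t[0]@Y+.220)*Y
    u=hl[1]+hr[1]; u/=np.linalg.norm(u); n=np.array([u[1],-u[0]]); m=(hl[0]+hr[0])/2; m=(m@n)*n+(he@u)*u
    o=m+.2*u; d=o-post; print('stand yaw',sy,'post',post,'spanner origin',o,'yaw',np.arctan2(u[1],u[0]))
    print('origin rel post in stand axes mm',d@X*1000,d@Y*1000,'TCP rel origin along',(s['eef_pos'][:2]-o)@u*1000,'zt',zt); return sy,post,o
E
python3 - <<'E'
from rel import *
rel(152,205,417,range(160,265,5),(288,339),range(70,240,6),47)
E
```

```text
ang l,r,t 71.78778 80.41262 -9.700508 handle 80.21637 81.04423
plate width 0.16042294 handle width 0.020657144
stand yaw 1.3526297 post [0.6039 0.1719] spanner origin [0.5813 0.1101] yaw 1.4072642
origin rel post in stand axes mm -8.644363815517226 -65.22523384864674 TCP rel origin along -87.11694999705183 zt 0.12319929560760735
```

```bash
python3 - <<'E'
from rel import *
rel(152,205,417,range(158,204,3),(288,339),range(70,220,6),47)
s=telemetry.get_state();im=snap('side');
c=cal('side')
for n,P in [('jam',[.594,.173,.056])]: print(proj(P,c))
E
```

```text
ang l,r,t 79.334496 80.396126 -9.7091255 handle 80.330376 80.58906
plate width 0.15792274 handle width 0.020528086
stand yaw 1.3963884 post [0.5948 0.1729] spanner origin [0.5819 0.1099] yaw 1.4042871
origin rel post in stand axes mm -1.8389506070178299 -64.25732910352514 TCP rel origin along -87.21470059424286 zt 0.123343484725447
[[181.1861 262.1708]]
```

Request:
servo_tool:
  series:
    - [[0,-0.5,10,0],[0,-0.5,12,0],[0,-0.5,12,0],[0,0,12,0],[0,0,10,0],[0,0,10,0],[0,0,9,0],[0,0,7,0],[0,0,4,0],[0,0,0,0]]

```text
t: 7.53
eef_pos: [0.5684, 0.0246, 0.0276]
ee_rot: [3.14, -0.001, -1.739]
force: [-0.8, -1.1, -2.4]
width: 0.0214
gripper_force: 35.0
```

```bash
python3 - <<'E'
from look import *
s=telemetry.get_state(); print(s['eef_pos'],s['ee_rot'],s['force'])
a=snap('wrist'); b=snap('side')
crop=cv2.resize(b[200:320,110:290],None,fx=3.3,fy=3.3,interpolation=cv2.INTER_CUBIC)
cv2.imwrite('pics/w3.png',np.vstack([cv2.resize(a[:330,70:570],(594,392))[:250],crop[:345]])[:,:,::-1])
E
```

```text
[0.5684 0.0246 0.0276] [ 3.1403 -0.0007 -1.7389] [-0.7961 -1.1112 -2.4184]
```

View pics/w3.png

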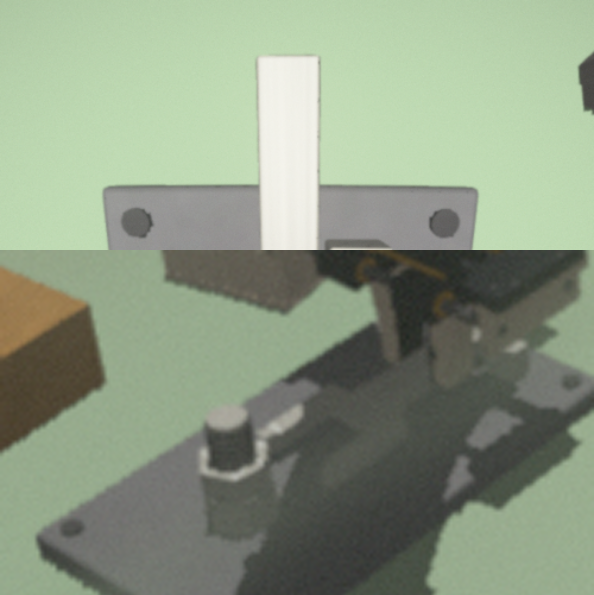

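The plate's -y edge is now at row ~157 with sides at columns 157 and 471, and the handle spans columns 287-338 with its end at row 47. The side view shows the jaw just before the nut.

```bash
python3 - <<'E'
from rel import *
rel(157,157,472,range(165,205,3),(287,338),range(60,220,6),47)
E
```

```text
ang l,r,t 80.27629 80.62135 -9.793646 handle 80.327835 80.77729
plate width 0.1575926 handle width 0.02063346
stand yaw 1.4026862 post [0.5937 0.173 ] spanner origin [0.5838 0.1108] yaw 1.4059075
origin rel post in stand axes mm 0.7112469502211126 -62.91139357901454 TCP rel origin along -87.2992175576088 zt 0.03810483352443052
```

Request:
servo_tool:
  series:
    - [[0,0.5,1,0],[0,0,1,0],[0,0,1,0],[0,0,1,0],[0,0,0.7,0],[0,0,0.7,0],[0,0,0,0],[0,0,0,0],[0,0,0,0],[0,0,0,0]]
  grip_force: 15

```text
t: 8.52
eef_pos: [0.5684, 0.0248, 0.0232]
ee_rot: [-3.142, 0.0, -1.739]
force: [0.2, 1.1, -2.7]
width: 0.0218
gripper_force: 15.0
```

Request:
servo_tool:
  series:
    - [[0,0,0.7,0],[0,0,0.7,0],[-4,0,0.4,0],[-5,0,0,0],[-5,0,0,0],[-5,0,0,0],[-5,0,0,0],[-4,0,0,0],[-2,0,0,0],[0,0,0,0]]

```text
t: 9.35
eef_pos: [0.5735, 0.055, 0.0214]
ee_rot: [-3.142, 0.0, -1.738]
force: [-0.9, -0.0, -2.7]
width: 0.0216
gripper_force: 15.0
```

```bash
python3 - <<'E'
from look import *
s=telemetry.get_state(); print(s['eef_pos'],s['ee_rot'],s['force'],s['moment'])
a=snap('wrist'); b=snap('side')
crop=cv2.resize(b[220:320,130:250],None,fx=4,fy=4,interpolation=cv2.INTER_CUBIC)
cv2.imwrite('pics/w4.png',np.vstack([cv2.resize(a[:330,70:570],(480,317))[:200],crop])[:,:,::-1])
E
```

```text
[0.5735 0.055  0.0214] [-3.1415  0.0001 -1.7381] [-0.8763 -0.0297 -2.7472] [ 0.0276  0.091  -0.0091]
```

View pics/w4.png

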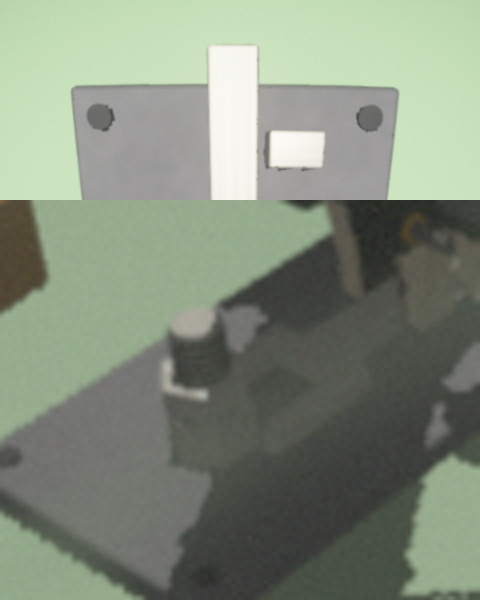

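The plate edge is now at original row ~91 with sides at columns 145 and 484. The handle is centred, with a gap to the stop block at (295,148 in the crop); the side view is too shadowed to judge the jaw. I re-measure with longer edges.

```bash
python3 - <<'E'
from rel import *
rel(91,145,484,range(100,200,5),(287,338),range(60,220,6),47)
E
```

```text
ang l,r,t 80.428024 80.298874 -9.860769 handle 80.63328 81.112564
plate width 0.15734915 handle width 0.020940155
stand yaw 1.4013022 post [0.5937 0.1732] spanner origin [0.5869 0.1405] yaw 1.4114989
origin rel post in stand axes mm -1.2302583690537559 -33.403189038617704 TCP rel origin along -87.10096626439024 zt 0.03072728884167064
```

Request:
servo_tool:
  series:
    - [[-2,0,0,0],[-2,0,0,0],[-2,0,0,0],[-2,0,0,0],[-2,0,0,0],[-2,0,0,0],[0,0,0,0],[0,0,0,0],[0,0,0,0],[0,0,0,0]]

```text
t: 10.33
eef_pos: [0.5756, 0.0664, 0.0215]
ee_rot: [-3.141, 0.0, -1.739]
force: [1.8, -0.2, -2.5]
width: 0.0219
gripper_force: 15.0
```

```bash
python3 - <<'E'
from rel import *
s=telemetry.get_state(); print(s['eef_pos'],s['ee_rot'],s['force'],s['moment'])
rel(69,137,490,range(78,200,5),(287,338),range(60,220,6),47)
E
```

```text
[0.5756 0.0664 0.0215] [-3.1411  0.0004 -1.7388] [ 1.8238 -0.1544 -2.5427] [ 0.1801 -0.4939 -0.153 ]
ang l,r,t 69.69868 87.06612 -9.819146 handle 80.79983 80.80549
plate width 0.1627331 handle width 0.020994535
stand yaw 1.3784939 post [0.5992 0.1726] spanner origin [0.5892 0.1526] yaw 1.4102726
origin rel post in stand axes mm -5.977723014055593 -21.497350435841174 TCP rel origin along -87.2261811118489 zt 0.030871188601260147
```

Request:
servo_tool:
  series:
    - [[0,-0.7,0,0.004],[-1,0,0,0],[-1.5,0,0,0],[-1.5,0,0,0],[-1.5,0,0,0],[-1.5,0,0,0],[-1.5,0,0,0],[-1.5,0,0,0],[0,0,0,0],[0,0,0,0]]

```text
t: 11.22
eef_pos: [0.5778, 0.0761, 0.0214]
ee_rot: [3.142, -0.0, -1.743]
force: [-0.4, 0.2, -2.3]
width: 0.0219
gripper_force: 15.0
```

```bash
python3 - <<'E'
from h import *
s=telemetry.get_state(); print(s['eef_pos'],s['ee_rot'],s['force'],s['moment'])
E
```

```text
[0.57777322 0.07607877 0.021359  ] [ 3.14156963e+00 -1.45461970e-05 -1.74258403e+00] [-0.44871384  0.21674036 -2.27573027] [-0.03695858  0.1139491  -0.0670182 ]
```

Request:
servo_tool:
  series:
    - [[-1.5,0,0,0],[-1.5,0,0,0],[-1.5,0,0,0],[-1.5,0,0,0],[-1.5,0,0,0],[-1,0,0,0],[-1,0,0,0],[-0.5,0,0,0],[0,0,0,0],[0,0,0,0]]

```text
t: 12.05
eef_pos: [0.5794, 0.0858, 0.0213]
ee_rot: [3.142, -0.0, -1.743]
force: [0.2, -0.2, -1.8]
width: 0.0217
gripper_force: 15.0
```

Request:
servo_tool:
  series:
    - [[-0.3,0,0,0],[0,0,0,0],[-0.3,0,0,0],[0,0,0,0],[-0.3,0,0,0],[0,0,0,0],[-0.3,0,0,0],[0,0,0,0],[0,0,0,0],[0,0,0,0]]

```text
t: 12.88
eef_pos: [0.5797, 0.087, 0.0214]
ee_rot: [-3.142, -0.0, -1.743]
force: [-0.5, -0.7, -2.4]
width: 0.0218
gripper_force: 15.0
```

Request:
servo_tool:
  series:
    - [[-0.4,0,0,0],[0,0,0,0],[-0.4,0,0,0],[0,0,0,0],[-0.3,0,0,0],[0,0,0,0],[-0.3,0,0,0],[0,0,0,0],[0,0,0,0],[0,0,0,0]]

```text
t: 13.72
eef_pos: [0.5799, 0.0884, 0.0214]
ee_rot: [-3.142, 0.0, -1.743]
force: [-0.4, -0.6, -2.2]
width: 0.0217
gripper_force: 15.0
```

Request:
servo_tool:
  series:
    - [[-0.3,0,0,0],[0,0,0,0],[-0.3,0,0,0],[0,0,0,0],[-0.3,0,0,0],[0,0,0,0],[0,0,0,0],[0,0,0,0],[0,0,0,0],[0,0,0,0]]

```text
t: 14.55
eef_pos: [0.58, 0.0891, 0.0213]
ee_rot: [3.141, -0.0, -1.743]
force: [-0.4, -2.7, -2.9]
width: 0.0218
gripper_force: 15.0
```

Request:
servo_tool:
  series:
    - [[0.3,0,0.3,0],[0,0,0.3,0],[0,0,0.3,0],[0,0,0.3,0],[0,0.5,0,0.006],[0,0.5,0,0.006],[0,0.6,0,0.006],[0,0,0,0],[0,0,0,0],[0,0,0,0]]

```text
t: 15.38
eef_pos: [0.579, 0.0894, 0.0205]
ee_rot: [-3.141, 0.0, -1.761]
force: [0.2, -2.0, 2.5]
width: 0.0215
gripper_force: 15.0
```

```bash
python3 - <<'E'
from h import *
s=telemetry.get_state(); print(s['eef_pos'],s['ee_rot'],s['force'],s['moment'])
a=snap('wrist'); b=snap('side')
crop=cv2.resize(b[220:320,130:250],None,fx=4,fy=4,interpolation=cv2.INTER_CUBIC)
crop=np.clip(crop.astype(float)*1.6,0,255).astype(np.uint8)
cv2.imwrite('pics/w5.png',np.vstack([cv2.resize(a[:200,200:440],(480,400))[:200*2][:360],crop[:240]])[:,:,::-1])
E
```

```text
[0.57896575 0.08937409 0.02051477] [-3.14071523e+00  4.22556284e-04 -1.76062966e+00] [ 0.19093241 -2.04782893  2.49351805] [-0.82315844 -0.36096864  0.06943123]
```

View pics/w5.png

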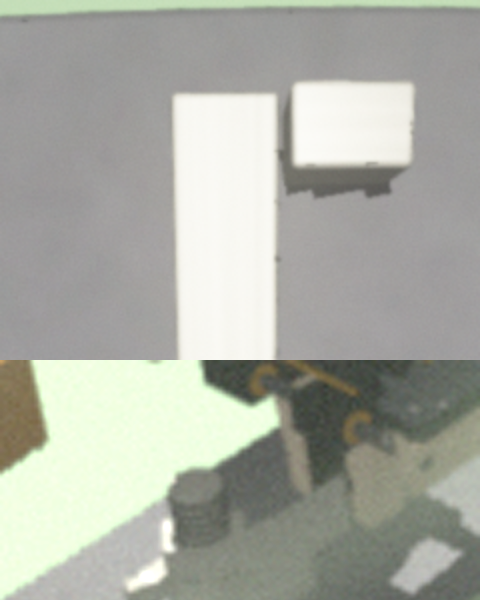

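The handle's right edge (277) is still about 2.5 mm short of the stop block's face (~291). The jaw sits around the nut under the post, so I swing a bit further.

Request:
servo_tool:
  series:
    - [[0,0.4,0,0.005],[0,0.4,0,0.005],[0,0.3,0,0.004],[0,0.3,0,0.003],[0,0,0,0],[0,0,0,0],[0,0,0,0],[0,0,0,0],[0,0,0,0],[0,0,0,0]]

```text
t: 16.32
eef_pos: [0.5782, 0.0896, 0.0205]
ee_rot: [-3.14, 0.001, -1.777]
force: [6.2, -4.3, 1.5]
width: 0.0217
gripper_force: 15.1
```

```bash
cat > gap.py <<'E'
from h import *
np.set_printoptions(precision=3,suppress=True)
s=telemetry.get_state(); print(s['t'],s['eef_pos'],s['ee_rot'],s['force'],s['moment'])
a=snap('wrist'); g=cv2.GaussianBlur(a.astype(np.float32).mean(2),(0,0),.7)
for r in (62,68,74): print(g[r,330:350].round().astype(int))
E
python3 gap.py
```

```text
16.3167 [0.578 0.09  0.021] [-3.14   0.001 -1.777] [ 6.166 -4.326  1.504] [-1.636 -1.892  0.244]
[246 246 246 242 230 207 171 138 136 168 208 233 244 248 249 249 249 249
 249 249]
[246 246 246 241 223 189 159 135 134 162 203 231 244 249 250 250 250 250
 249 250]
[246 247 246 243 232 210 174 140 132 157 195 224 241 248 250 250 249 249
 249 249]
```

Request:
servo_tool:
  series:
    - [[0,0,0,0],[0,0,0,0],[0,0,0,0],[0,0,0,0],[0,0,0,0],[0,0,0,0],[0,0,0,0],[0,0,0,0],[0,0,0,0],[0,0,0,0]]
  claw: -1

```text
t: 17.2
eef_pos: [0.5771, 0.0895, 0.0202]
ee_rot: [3.142, 0.0, -1.778]
force: [0.2, -0.7, -0.2]
width: 0.0828
gripper_force: 0.0
```

Request:
servo_tool:
  series:
    - [[0,0,-4,0],[0,0,-10,0],[0,0,-15,0],[0,0,-20,0],[0,0,-25,0],[0,0,-25,0],[0,0,-20,0],[0,0,-15,0],[0,0,-6,0],[0,0,0,0]]

```text
t: 18.03
eef_pos: [0.578, 0.0899, 0.1625]
ee_rot: [-3.139, 0.002, -1.778]
force: [-0.0, -0.3, -0.1]
width: 0.0874
gripper_force: 0.0
```

```bash
python3 - <<'E'
from h import *
plan([.49,.2,.20],.2,20)
E
```

```text
from [0.578  0.0899 0.1625] -1.7776 t 18.03
[-4.5, 5.4, -1.9, -0.0989], [-5.0, 5.0, -1.9, -0.0989], [-5.5, 4.4, -1.9, -0.0989], [-5.9, 3.9, -1.9, -0.0989], [-6.2, 3.3, -1.9, -0.0989], [-6.5, 2.7, -1.9, -0.0989], [-6.8, 2.0, -1.9, -0.0989], [-6.9, 1.3, -1.9, -0.0989], [-7.0, 0.6, -1.9, -0.0989], [-7.0, -0.1, -1.9, -0.0989]
[-7.0, -0.8, -1.9, -0.0989], [-6.9, -1.4, -1.9, -0.0989], [-6.7, -2.1, -1.9, -0.0989], [-6.5, -2.8, -1.9, -0.0989], [-6.2, -3.4, -1.9, -0.0989], [-5.8, -4.0, -1.9, -0.0989], [-5.4, -4.5, -1.9, -0.0989], [-4.9, -5.1, -1.9, -0.0989], [-4.4, -5.5, -1.9, -0.0989], [-3.8, -5.9, -1.9, -0.0989]
```

Request:
servo_tool:
  series:
    - [[0,0,-4,-0.1],[0,0,-4,-0.1],[0,0,-4,-0.1],[0,0,-4,-0.1],[0,0,-4,-0.1],[0,0,-4,-0.1],[0,0,-4,-0.1],[0,0,-4,-0.1],[0,0,-4,-0.1],[0,0,-4,-0.1]]

```text
t: 18.87
eef_pos: [0.5764, 0.0893, 0.199]
ee_rot: [3.14, 0.001, -0.773]
force: [0.4, 0.1, 0.4]
width: 0.0881
gripper_force: 0.0
```

Request:
servo_tool:
  series:
    - [[0,0,0,-0.12],[0,0,0,-0.12],[0,0,0,-0.12],[0,0,0,-0.12],[0,0,0,-0.12],[-10,-16,0,-0.1],[-13,-16,0,-0.1],[-13,-16,0,-0.1],[-13,-16,0,-0.1],[-13,-16,0,0]]

```text
t: 19.7
eef_pos: [0.5129, 0.1672, 0.1987]
ee_rot: [3.141, 0.002, 0.228]
force: [0.4, 0.5, -0.6]
width: 0.0878
gripper_force: 0.0
```

```bash
python3 - <<'E'
from h import *
s=telemetry.get_state(); print(s['eef_pos'],s['ee_rot'],s['q'])
a=snap('wrist','w6.png'); c=cal('wrist'); print(proj([[.594,.173,.056],[.594,.173,.084],[.594,.173,.028]],c))
for n in ['jam_top','lower_top','spanner']:
  for d in recognise('wrist',n)[:2]: print(n,np.array(d['position']),d['conf'])
E
```

```text
[0.51285277 0.1671533  0.19868116] [3.14088654e+00 2.16352353e-03 2.28207914e-01] [ 6.78373257e-01  1.58440957e-01 -3.26438881e-01 -3.45018432e-04
 -1.08817174e+00  1.12079222e+00]
[[329.69509034 135.73284984]
 [331.31690613 134.52267596]
 [328.35094878 136.73618608]]
jam_top [0.5911 0.1717 0.0594] 0.81
lower_top [0.5928 0.1732 0.0577] 0.86
spanner [0.5766 0.1135 0.0293] 0.58
```

View pics/w6.png

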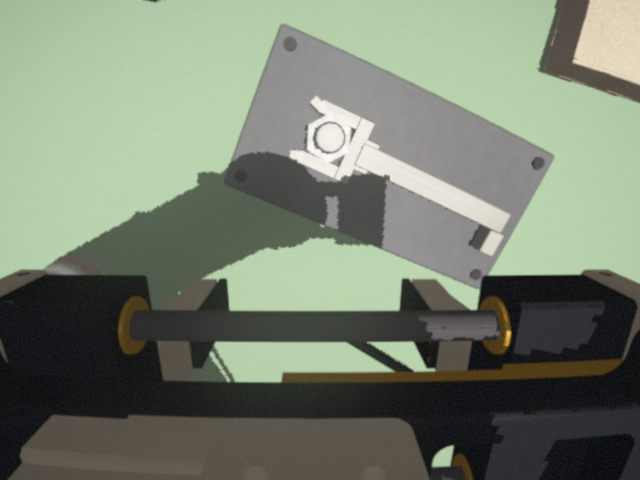

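The spanner is fully home on the nut: jaw around (335,138), handle lying by the stop block at (490,240). The post centre is at (330,136), which matches my estimate. Now I need the jam nut's yaw.

```bash
python3 - <<'E'
from h import *
a=snap('wrist'); c=cal('wrist')
ims=[a[100:175,290:370]]
m=trace('wrist','jam_top')[0]['mask'].astype(np.uint8)
cs,_=cv2.findContours(m,0,1); k=max(cs,key=cv2.contourArea)[:,0]
w=unproj(k,.056,c)[:,:2]; (cx,cy),r=cv2.minEnclosingCircle(w.astype(np.float32)); d=w-w.mean(0); R=np.hypot(*d.T); th=np.arctan2(d[:,1],d[:,0])
print('mask',m.sum(),k.min(0),k.max(0),'centre',w.mean(0),'R',R.min(),R.max(),r)
print('corner yaw mod 60 deg',np.degrees(np.angle(np.sum((R-R.mean())*np.exp(6j*th)))/6), abs(np.mean((R-R.mean())*np.exp(6j*th))))
big=cv2.resize(ims[0],None,fx=8,fy=8,interpolation=cv2.INTER_CUBIC)
# draw stand-y direction hex for reference: candidate corners at several yaw
cv2.imwrite('pics/w7.png',cv2.convertScaleAbs(big,alpha=2.2,beta=-300)[:,:,::-1])
E
```

```text
mask 872 [306 114] [349 163] centre [0.59477818 0.17266489] R 0.016868617399070793 0.020796155236940825 0.020602600648999214
corner yaw mod 60 deg 9.728940242185724 0.0005203014224910413
```

View pics/w7.png

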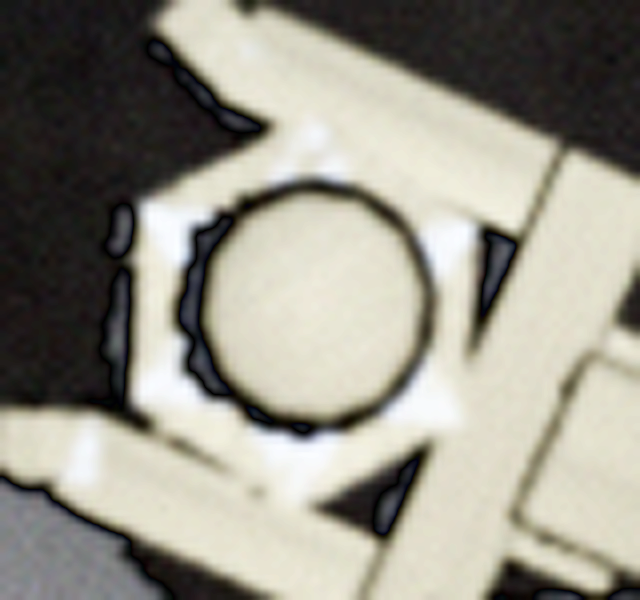

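The hexagon's corners lie at (315,130) and (290,500), so one corner is about 4° clockwise of the tool's x axis: yaw ≈ 9.5°, agreeing with the mask. The grip yaw is 0.166 and the centre (0.594,0.173).

```bash
python3 - <<'E'
from h import *
plan([.5942,.1728,.145],.166,10)
E
```

```text
from [0.514  0.1664 0.1996] 0.2218 t 20.0
[8.0, 1.1, 5.5, 0.0056], [8.0, 1.1, 5.5, 0.0056], [8.0, 1.1, 5.5, 0.0056], [8.0, 1.0, 5.5, 0.0056], [8.0, 1.0, 5.5, 0.0056], [8.0, 0.9, 5.5, 0.0056], [8.0, 0.9, 5.5, 0.0056], [8.0, 0.8, 5.5, 0.0056], [8.0, 0.8, 5.5, 0.0056], [8.0, 0.7, 5.5, 0.0056]
```

Request:
servo_tool:
  series:
    - [[8,1,5.5,0.006],[8,1,5.5,0.006],[8,1,5.5,0.006],[8,1,5.5,0.006],[8,1,5.5,0.006],[8,1,5.5,0.006],[8,1,5.5,0.006],[8,1,5.5,0.006],[8,0.7,5.5,0.006],[8,0.7,5.5,0.006]]

```text
t: 20.83
eef_pos: [0.5951, 0.1731, 0.1445]
ee_rot: [3.142, 0.0, 0.162]
force: [-0.4, 0.6, 1.0]
width: 0.0873
gripper_force: 0.0
```

Request:
servo_tool:
  series:
    - [[0,0,0,0],[0,0,10,0],[0,0,12,0],[0,0,14,0],[0,0,14,0],[0,0,14,0],[0,0,12,0],[0,0,10,0],[0,0,8,0],[0,0,4,0]]

```text
t: 21.67
eef_pos: [0.5937, 0.1729, 0.046]
ee_rot: [3.141, 0.001, 0.162]
force: [-0.3, 0.8, -0.9]
width: 0.088
gripper_force: 0.0
```

```bash
python3 - <<'E'
from h import *
s=telemetry.get_state(); print(s['force'],s['moment'],s['q'])
plan([.5942,.1728,.0445],.166,1)
E
```

```text
[-0.32222286  0.75596959 -0.88294925] [-0.17563178  0.20210643 -0.00047887] [ 5.98580373e-01  4.34698050e-01 -3.28412389e-01 -1.49852185e-04
 -8.08915194e-01  1.13457227e+00]
from [0.5937 0.1729 0.046 ] 0.1623 t 21.67
[0.4, 0.1, 1.5, -0.0037],
```

Request:
servo_tool:
  series:
    - [[0,0,1.5,0],[0,0,0,0],[0,0,0,0],[0,0,0,0],[0,0,0,0],[0,0,0,0],[0,0,0,0],[0,0,0,0],[0,0,0,0],[0,0,0,0]]
  claw: 1
  grip_force: 50

```text
t: 22.5
eef_pos: [0.5943, 0.1732, 0.0458]
ee_rot: [-3.141, -0.0, 0.162]
force: [-1.2, 2.7, 1.0]
width: 0.0357
gripper_force: 50.0
```

```bash
cat > st.py <<'E'
from h import *
np.set_printoptions(precision=3,suppress=True)
s=telemetry.get_state(); print(round(s['t'],2),s['eef_pos'],s['ee_rot'],'F',s['force'],'M',s['moment'],'w',round(s['width'],4),s['gripper_force'],'q6',s['q'][5])
E
python3 st.py
```

```text
22.5 [0.594 0.173 0.046] [-3.141 -0.     0.162] F [-1.234  2.719  0.993] M [0.312 0.385 0.006] w 0.0357 49.984599351882935 q6 1.134556374027004
```

Request:
servo_tool:
  series:
    - [[0,0,0,0.03],[0,0,0,0.03],[0,0,0,0.03],[0,0,0,0.03],[0,0,0,0.03],[0,0,0,0.03],[0,0,0,0.03],[0,0,0,0.03],[0,0,0,0],[0,0,0,0]]

```text
t: 23.33
eef_pos: [0.5943, 0.1732, 0.0458]
ee_rot: [-3.141, -0.0, -0.077]
force: [-0.6, 0.7, 1.0]
width: 0.0355
gripper_force: 50.0
```

```bash
python3 st.py
```

```text
23.33 [0.594 0.173 0.046] [-3.141 -0.    -0.077] F [-0.569  0.745  1.032] M [0.344 0.555 0.045] w 0.0355 49.98252511024475 q6 0.8954156809724674
```

Request:
servo_tool:
  series:
    - [[0,0,0,0.03],[0,0,0,0.03],[0,0,0,0.03],[0,0,0,0.03],[0,0,0,0.03],[0,0,0,0.03],[0,0,0,0.03],[0,0,0,0.03],[0,0,0,0],[0,0,0,0]]

```text
t: 24.17
eef_pos: [0.5943, 0.1732, 0.0458]
ee_rot: [-3.141, -0.0, -0.316]
force: [-0.6, 1.1, 2.8]
width: 0.0351
gripper_force: 50.0
```

```bash
python3 st.py
```

```text
24.17 [0.594 0.173 0.046] [-3.141 -0.    -0.316] F [-0.647  1.064  2.793] M [ 0.63   0.645 -0.079] w 0.0351 49.98280584812164 q6 0.6560944366790997
```

Request:
servo_tool:
  series:
    - [[0,0,0,0.03],[0,0,0,0.03],[0,0,0,0.03],[0,0,0,0.03],[0,0,0,0.03],[0,0,0,0.03],[0,0,0,0.03],[0,0,0,0.03],[0,0,0,0],[0,0,0,0]]

```text
t: 25.0
eef_pos: [0.5943, 0.1732, 0.0457]
ee_rot: [-3.141, -0.0, -0.556]
force: [-1.7, 2.3, 2.7]
width: 0.0357
gripper_force: 50.0
```

```bash
python3 st.py
```

```text
25.0 [0.594 0.173 0.046] [-3.141 -0.    -0.556] F [-1.666  2.266  2.672] M [0.732 0.687 0.036] w 0.0357 49.98304724693298 q6 0.41642345331740155
```

Request:
servo_tool:
  series:
    - [[0,0,0,0.03],[0,0,0,0.03],[0,0,0,0.03],[0,0,0,0.03],[0,0,0,0.03],[0,0,0,0.03],[0,0,0,0.03],[0,0,0,0.03],[0,0,0,0],[0,0,0,0]]

```text
t: 25.83
eef_pos: [0.5943, 0.1732, 0.0457]
ee_rot: [-3.141, 0.0, -0.796]
force: [-1.6, 2.6, 2.4]
width: 0.0354
gripper_force: 50.0
```

```bash
python3 st.py
```

```text
25.83 [0.594 0.173 0.046] [-3.141  0.    -0.796] F [-1.591  2.559  2.435] M [ 0.885  0.722 -0.028] w 0.0354 49.98298108577728 q6 0.17654309553051525
```

Request:
servo_tool:
  series:
    - [[0,0,0,0.03],[0,0,0,0.03],[0,0,0,0.03],[0,0,0,0.03],[0,0,0,0.03],[0,0,0,0.03],[0,0,0,0.03],[0,0,0,0.03],[0,0,0,0],[0,0,0,0]]

```text
t: 26.67
eef_pos: [0.5943, 0.1732, 0.0458]
ee_rot: [-3.141, 0.0, -1.036]
force: [-1.5, 2.2, 2.5]
width: 0.0352
gripper_force: 50.0
```

```bash
python3 st.py
```

```text
26.67 [0.594 0.173 0.046] [-3.141  0.    -1.036] F [-1.453  2.154  2.502] M [0.98  0.785 0.009] w 0.0352 49.98885154724121 q6 -0.06341011472594636
```

Request:
servo_tool:
  series:
    - [[0,0,0,0.03],[0,0,0,0.03],[0,0,0,0.03],[0,0,0,0.03],[0,0,0,0.03],[0,0,0,0.03],[0,0,0,0.03],[0,0,0,0.03],[0,0,0,0],[0,0,0,0]]

```text
t: 27.5
eef_pos: [0.5943, 0.1732, 0.0458]
ee_rot: [-3.141, 0.0, -1.275]
force: [-1.7, 3.0, 3.1]
width: 0.0357
gripper_force: 50.1
```

```bash
python3 st.py
```

```text
27.5 [0.594 0.173 0.046] [-3.141  0.    -1.275] F [-1.707  2.983  3.075] M [1.068 0.83  0.389] w 0.0357 50.0735164019693 q6 -0.3031223634409776
```

Contact came between yaw -1.04 and -1.27 (moment up to 0.39 N m). I continue to about yaw -2.0.

Request:
servo_tool:
  series:
    - [[0,0,0,0.04],[0,0,0,0.04],[0,0,0,0.04],[0,0,0,0.04],[0,0,0,0.04],[0,0,0,0.04],[0,0,0,0.04],[0,0,0,0.04],[0,0,0,0.04],[0,0,0,0]]

```text
t: 28.33
eef_pos: [0.5943, 0.1732, 0.0458]
ee_rot: [-3.141, 0.0, -1.638]
force: [-1.6, 2.9, 3.2]
width: 0.0352
gripper_force: 50.1
```

```bash
python3 st.py; python3 - <<'E'
from h import *
im=snap('wrist'); g=im.astype(float).mean(2)
for n in ['spanner']:
  for d in recognise('wrist',n)[:1]: print(np.array(d['position']).round(4),d['conf'])
E
```

```text
28.33 [0.594 0.173 0.046] [-3.141  0.    -1.638] F [-1.598  2.907  3.23 ] M [1.171 0.824 0.342] w 0.0352 50.07748634905397 q6 -0.6653498314447431
[0.5756 0.1066 0.0305] 0.72
```

Request:
servo_tool:
  series:
    - [[0,0,0,0.04],[0,0,0,0.04],[0,0,0,0.04],[0,0,0,0.04],[0,0,0,0.04],[0,0,0,0.04],[0,0,0,0.04],[0,0,0,0.04],[0,0,0,0.04],[0,0,0,0]]

```text
t: 29.27
eef_pos: [0.5943, 0.1732, 0.0457]
ee_rot: [-3.142, 0.0, -1.997]
force: [-3.1, 3.0, 3.4]
width: 0.0354
gripper_force: 50.1
```

```bash
python3 st.py; python3 - <<'E'
from rel import *
s=telemetry.get_state(); im=snap('wrist'); c=cal('wrist')
# handle edges: stand frame post .594,.173 yaw 1.4015 ; sample green edges at handle distances
Y=np.array([np.cos(1.4015),np.sin(1.4015)]);X=np.array([Y[1],-Y[0]]);g=cv2.GaussianBlur(im.astype(np.float32).mean(2),(0,0),.8)
for d in (.12,.15,.18):
    xs=np.linspace(-.035,.03,131); P=np.array([[*(np.array([.594,.173])-d*Y+x*X),.03] for x in xs]); uv=proj(P,c).astype(np.float32)
    v=cv2.remap(g,uv[:,0][None],uv[:,1][None],1)[0]; dv=np.gradient(v); print(d,'edges mm',xs[dv.argmax()]*1000,xs[dv.argmin()]*1000,uv[65])
E
```

```text
29.27 [0.594 0.173 0.046] [-3.142  0.    -1.997] F [-3.076  2.952  3.398] M [1.315 0.789 0.358] w 0.0354 50.077694256613086 q6 -1.0252053109466488
0.12 edges mm -12.500000000000004 8.5 [255.6058  53.0297]
0.15 edges mm 17.499999999999996 24.999999999999993 [237.3971 -13.6078]
0.18 edges mm -35.0 -35.0 [219.0187 -81.1028]
```

The handle is on the stop (centre at -2 mm, 120 mm from the post), and tightening is about 0.75-0.9 rad. I release and withdraw.

Request:
servo_tool:
  series:
    - [[0,0,0,0],[0,0,0,0],[0,0,0,0],[0,0,0,0],[0,0,0,0],[0,0,0,0],[0,0,0,0],[0,0,0,0],[0,0,0,0],[0,0,0,0]]
  claw: -1

```text
t: 30.15
eef_pos: [0.5943, 0.1731, 0.0457]
ee_rot: [-3.142, 0.0, -1.998]
force: [-0.0, 0.4, 0.9]
width: 0.087
gripper_force: 0.0
```

Request:
servo_tool:
  series:
    - [[0,0,-5,0],[0,0,-10,0],[0,0,-15,0],[0,0,-20,0],[0,0,-25,0],[0,0,-25,0],[0,0,-25,0],[0,0,-20,0],[0,0,-10,0],[0,0,0,0]]

```text
t: 30.98
eef_pos: [0.5955, 0.1736, 0.2042]
ee_rot: [-3.138, 0.004, -1.997]
force: [-0.3, 0.7, -0.3]
width: 0.0875
gripper_force: 0.0
```

Request:
servo_tool:
  series:
    - [[-15,0,0,0],[-20,0,0,0],[-20,0,0,0],[-20,0,0,0],[-15,0,0,0],[0,0,0,0],[0,0,0,0],[0,0,0,0],[0,0,0,0],[0,0,0,0]]

```text
t: 31.82
eef_pos: [0.6313, 0.2544, 0.2006]
ee_rot: [3.141, -0.0, -1.998]
force: [0.5, -0.5, -1.2]
width: 0.0878
gripper_force: 0.0
```

```bash
python3 - <<'E'
from h import *
np.set_printoptions(precision=4,suppress=True)
a=snap('wrist'); c=cal('wrist'); print(telemetry.get_state()['eef_pos'],telemetry.get_state()['width'])
for d in trace('wrist','jam_top')[:1]:
    m=d['mask'].astype(np.uint8); k=max(cv2.findContours(m,0,1)[0],key=cv2.contourArea)[:,0]
    w=unproj(k,.056,c)[:,:2]; e=w-w.mean(0); R=np.hypot(*e.T); th=np.arctan2(e[:,1],e[:,0])
    print('c',w.mean(0),R.max(),'corner yaw mod60',np.degrees(np.angle(np.sum((R-R.mean())*np.exp(6j*th)))/6),'expected',(np.degrees(-1.997)+30)%60-30)
for n in ['spanner']:
    for d in trace('wrist',n)[:1]:
        k=max(cv2.findContours(d['mask'].astype(np.uint8),0,1)[0],key=cv2.contourArea)[:,0]
        print(cv2.minAreaRect((unproj(k,.029,c)[:,:2]*1000).astype(np.float32)))
E
```

```text
[0.6314 0.2544 0.2008] 0.08753718993960469
c [0.5941 0.1726] 0.020167920329349866 corner yaw mod60 6.967329474717586 expected 5.58032831237459
((585.3483276367188, 129.4044189453125), (143.798583984375, 62.66835021972656), 78.89680480957031)
```

```bash
python3 -c "
from station import ticket; print(ticket.job_done())"
```

```text
the job is handed in; nothing more can be done
None
```

The job is handed in, though no verdict came back: the spanner is home on the lower nut with its handle on the stop and let go. The jam nut is tightened an estimated 0.75–0.9 rad past contact, judged from the moment rise since the washer itself can't be measured, and the gripper is clear.

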